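# Set the blast gates for the tube to be welded

### The job

The exhaust tube clamped in the V-blocks is about to be welded, and both fume-extraction gates have been left half open. Gently push the gates' sliding plates by their ends with the fingertips, so that the gate of the hood facing the tube is fully open and the gate of the other hood fully shut. Do not grip or ram the plates, and leave everything else lying where it is.

Things in the scene. Friction and masses are not known exactly. Their poses are not given: they have to be found in the camera images.
- gate_left (a joint): Sliding plate of the blast gate on the left branch, m: 0 fully shut, 0.080 fully open, a hard stop at each. Pushing it to the robot's left (+y of the branch) opens, to the right shuts. About 3 N of friction; it stays where left. Level straight 4 mm sheet, 86 to 174 mm above the table, running through the gate frame: left part solid, right part with a 76 mm hole that meets the duct when open.
- gate_left_leftend (a point): Left (+y) end of the left gate's plate: middle of the outer face of its folded end flange (40 mm wide, 88 tall, 5 thick, square to the slide), 130 mm above the table. Pushing it towards the right end shuts the gate. 72 mm left of the duct axis when shut, 152 when open; the gate frame reaches 50 mm from the axis.
- gate_left_rightend (a point): Right (-y) end of the same left plate: middle of the outer face of a like end flange, 130 mm above the table. Pushing it towards the left end opens the gate. 152 mm right of the duct axis when shut, 72 when open.
- hood_left (a point): Centre of the mouth of the left branch's cone hood, which faces the robot: 136 mm across, axis 130 mm above the table, rim top at 200. Axes: x along the duct away from the robot, y along the gate's slide, z up. The plate lies 97 mm behind it in a frame 100 mm wide, top at 182 mm; then an 80 mm duct turns down into the table 215 mm behind the mouth. Bolted down.
- gate_right (a joint): Sliding plate of the blast gate on the right branch, m: 0 fully shut, 0.080 fully open, a hard stop at each. Pushing it to the robot's left (+y of the branch) opens, to the right shuts. About 3 N of friction; it stays where left. Level straight 4 mm sheet, 86 to 174 mm above the table, running through the gate frame: left part solid, right part with a 76 mm hole that meets the duct when open.
- gate_right_leftend (a point): Left (+y) end of the right gate's plate: middle of the outer face of its folded end flange (40 mm wide, 88 tall, 5 thick, square to the slide), 130 mm above the table. Pushing it towards the right end shuts the gate. 72 mm left of the duct axis when shut, 152 when open; the gate frame reaches 50 mm from the axis.
- gate_right_rightend (a point): Right (-y) end of the same right plate: middle of the outer face of a like end flange, 130 mm above the table. Pushing it towards the left end opens the gate. 152 mm right of the duct axis when shut, 72 when open.
- hood_right (a point): Centre of the mouth of the right branch's cone hood, which faces the robot: 136 mm across, axis 130 mm above the table, rim top at 200. Axes: x along the duct away from the robot, y along the gate's slide, z up. The plate lies 97 mm behind it in a frame 100 mm wide, top at 182 mm; then an 80 mm duct turns down into the table 215 mm behind the mouth. Bolted down.
- tube_mid (a point): Middle of the 51 mm steel exhaust tube, 210 mm long with a round flange on one end, clamped level in two V-blocks on a sub-plate, about 63 mm above the table, in front of one of the two hoods (its y is positive in front of the left hood, negative in front of the right one). Fixed; its clamps reach 110 mm high. A flat grey parts tray stands in front of the other hood.
- flange: Loose flat two-bolt exhaust flange 56 x 88 x 9 mm in the tray; origin under its centre.
- reducer: Loose steel cone reducer, 60 mm across, 55 mm tall, in the tray; origin under its centre.
- offcut: Loose tube offcut standing on end between the hoods, 51 mm across, 70 mm tall; origin under its centre.
- jar: Loose clear jar with steel cap, 48 mm across, 68 mm tall, standing between the two gates; origin under its centre.
- spray: Loose spray can, 60 mm across, 170 mm tall, standing between the risers behind the gates; origin under its centre.
- brush: Loose wooden-handled brush lying on the table to the left; origin under its middle.
- square: Loose grey magnetic welding square, 70 mm long, 12 mm thick, 72 mm tall, standing on the right; origin under its centre.
- disc: Loose grinding disc, 110 mm across, 14 mm thick, lying on the right; origin under its centre.

How it is judged:
By the outcome, as a careful person would: the job done as asked, in the order asked, and still so for the second after the job is handed in, with the robot touching nothing.
It also fails if it takes over 45 s, if anything falls off the work surface, if the arm or the gripper's body presses on something with over 40 N, if the wrist force passes 120 N, or if a joint passes its speed limit or range.

### The arm

A 6-joint arm with a two-finger parallel gripper is mounted at the origin on the work surface. World frame = base frame: x ahead of the robot, y to its left, z up, the work surface at z = 0. Lengths are in m, angles in degrees, forces in N, time in s.
With the tool pointing down it reaches from about 0.35 to 0.875 m from the base axis. Payload 4.2 kg.
Tool frame: the origin (TCP) lies between the finger pads; the fingertips stand 8 mm ahead of it and the grasp point (between the pads) lies 11 mm behind it; x points along the fingers, y is the direction in which the jaws open and shut, and the axes are right-handed (so a half turn about x gives the same grasp; the last joint's range is limited). The gripper opens to 87 mm and grips with 3 to 60 N. Pads are 19 mm wide; open, the fingers measure 117 mm over their backs; the gripper's body (75 mm by 190 mm) begins 51 mm behind the grasp point.
Start: joints at [83.171, 22.042, 0.453, 0, -68.411, -14.817], TCP at [0.231, 0.581, 0.231] pointing down, gripper open.
Joint ranges: [-179.83, 179.83], [-69.29, 118.12], [-61.27, 80.66], [-181.25, 117.63], [-171.15, -9.14], [-177.46, 177.46]. Speed limits (degrees/s): [159.86, 159.86, 180, 180, 180, 180].

### API

Orientations are given as a 3x3 rotation matrix whose columns are the frame's x, y, z axes.
In Python, from station import r gives the robot as it stands. The module is installed in compiled form; this text tells all that it offers.
- The arm moves only by the tool move_arm, never from a script. Its argument "increments" is one flat list of numbers, 7 for each row, row after row: the turn, a rotation vector about the tool's x, y, z in degrees, then the shift along the tool's x, y, z in m, then the finger opening in m, from 0 to 0.087. A call has 1 to 12 rows; each row is the pose to reach, as a shift and turn from the pose commanded when the call began, along the tool's axes at that moment; what a row does not reach only later rows make up. A row lasts 1/12 s, in which the tool goes at most 41.7 mm and 7.16 degrees, less where a joint would pass 70% of its speed; a pose out of reach is approached as far as the arm can. A call with a gripper value outside its range is refused whole. The fingers move at their own pace and stop on an object; the grip force is fixed at half the most. Time passes only in rows, so rows that repeat a pose let the fingers close. It gives the time, the measured TCP pose, the force and the opening at its end, in the units of the state.
- r.sense(): the state, without advancing time (a new reading comes with each control period).
- r.capture(name): name is "scene" or "top"; returns the picture (400x640x3 uint8, red, green, blue); there is no depth.
- r.calibration(name): a dict with "fx", "fy", "cx", "cy" (pixels), "rvec" (rotation vector, rad) and "tvec" (3), from world to camera coordinates, as OpenCV has them. Camera axes: x right, y down, z forward; pixel columns grow to the right and rows downward; lengths in m; the calibration is good to about 2 mm. A picture is of the moment at which its call begins. calibration takes no time and is no camera call.
- r.finish_job(): hands the job in, once; it reports no verdict.
The state is a dict: "time_s": time; "joints": joint angles; "joint_velocities": joint speeds; "effort": joint torques, N m; "tcp_pos": TCP position; "ee_rot": TCP orientation; "wrist_force": force on the tool from outside, world axes, zero at the start; "moment": the same for the moment, N m; "gripper_width": opening from 0.0 (shut) to 1.0 (fully open).
Only numpy, scipy, OpenCV 4.12 (cv2) and the standard library are available. Lean on these libraries where they do the work, as an engineer would, in place of code of your own. Each camera call takes 0.05 s, during which the arm holds its last target.

## Working session

There is one attempt and no reset: what is moved stays moved. The work goes in short steps, Python scripts to look and compute and a tool call to move; the robot and the scene stay as the last step left them, time stands still between calls to the robot, and variables do not carry over. Pictures are saved under pics/ and viewed, and the job is handed in when it is done.

Besides the shell and the picture viewer there is one more tool, called after "Request:" by a JSON object that holds its "fn" and its "kwargs", one argument or row to a line. move_arm: Moves the arm, as the interface text tells. Its arguments: {"type":"object","properties":{"increments":{"type":"array","items":{"type":"number"}}},"required":["increments"]}

```bash
mkdir -p pics
python3 - <<'E'
from station import r
import cv2
for n in("scene","top"):
    im=r.capture(n); cv2.imwrite(f"pics/{n}0.png",im[:,:,::-1]); print(n,r.calibration(n))
print(r.sense())
E
```

```text
scene {'fx': 425.4214306701138, 'fy': 425.4214306701138, 'cx': 321.7415044227919, 'cy': 200.5400965434173, 'rvec': array([ 2.24576073,  1.26151351, -0.39224957]), 'tvec': array([-0.28860314, -0.33839054,  1.50860525])}
top {'fx': 468.073440422699, 'fy': 468.073440422699, 'cx': 316.4508167458238, 'cy': 195.19515696015344, 'rvec': array([ 2.19249926, -2.1687407 ,  0.10778191]), 'tvec': array([-0.00803599,  0.53421933,  1.3255063 ])}
{'time_s': 0.1, 'joints': array([ 8.31686836e+01,  2.20854564e+01,  3.87025706e-01, -2.50500342e-02,
       -6.84129671e+01, -1.48147093e+01]), 'joint_velocities': array([ 0.03847533, -0.11867067,  0.26209854,  0.16641406,  0.02030814,
        0.12857842]), 'effort': array([ 1.23258571e-03, -3.91690743e+01,  1.87935555e+01,  4.23192054e+00,
        1.34764754e-02, -7.13417080e-05]), 'tcp_pos': array([0.23035344, 0.58042336, 0.22957518]), 'ee_rot': array([[-6.34912790e-04, -3.69020567e-01, -9.29421012e-01],
       [-1.88206559e-03, -9.29419113e-01,  3.69021098e-01],
       [-9.99998027e-01,  1.98352753e-03, -1.04420830e-04]]), 'wrist_force': array([ 0.77227563, -0.23883259, -0.0984397 ]), 'moment': array([-0.03407881,  0.06109301, -0.01438142]), 'gripper_width': 1.0001055239668832}
```

View pics/scene0.png

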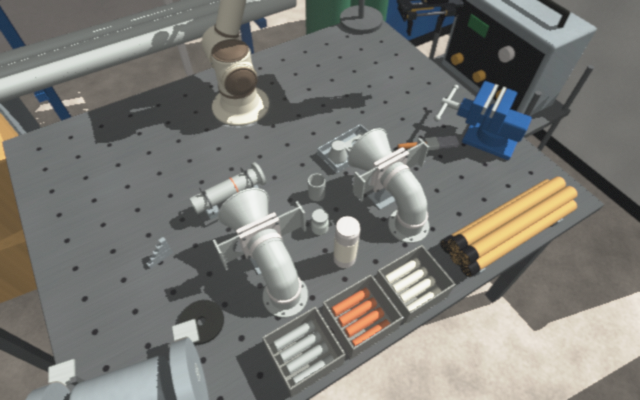

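View pics/top0.png

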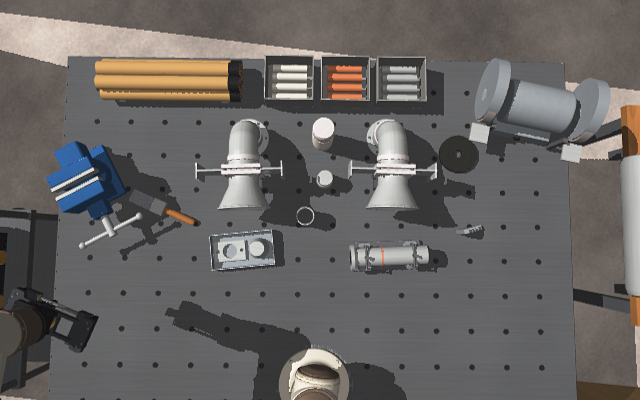

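The top view shows the tube at about (388,257), in front of the right hood, and the tray at (243,250), in front of the left hood. So the right gate has to open (push its right end to +y) and the left gate has to shut (push its left end to -y). I'll measure the ends next.

Run:
```python
import cv2
t=cv2.imread("pics/top0.png"); s=cv2.imread("pics/scene0.png")
cv2.imwrite("pics/tc.png",cv2.resize(t[110:220,180:450],None,fx=2.96,fy=2.96,interpolation=cv2.INTER_CUBIC))
cv2.imwrite("pics/sc.png",cv2.resize(s[120:280,200:440],None,fx=3.3,fy=3.3,interpolation=cv2.INTER_CUBIC))
```

```text
(no output)
```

View pics/tc.png

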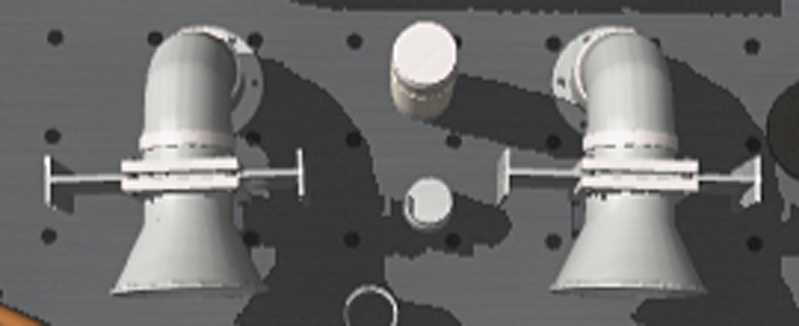

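View pics/sc.png

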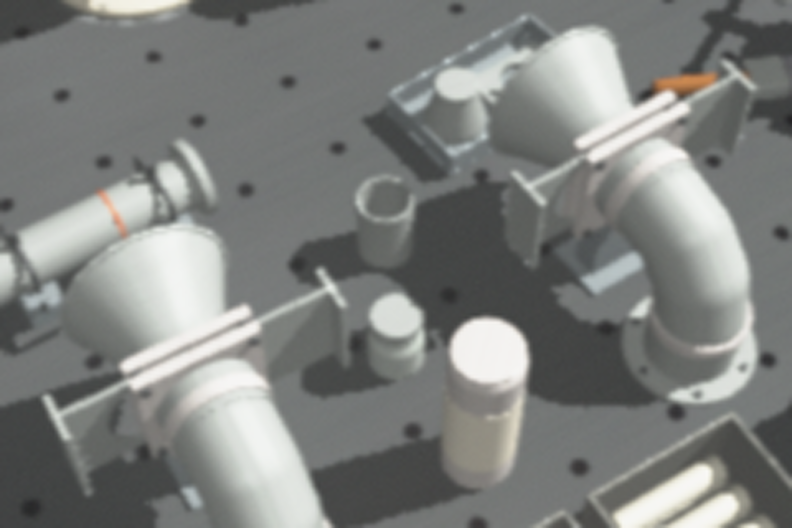

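```bash
cat > h.py <<'E'
from station import r
import numpy as np, cv2
def cam(n):
    c=r.calibration(n);K=np.array([[c['fx'],0,c['cx']],[0,c['fy'],c['cy']],[0,0,1]]);R=cv2.Rodrigues(np.array(c['rvec']))[0];t=np.array(c['tvec']);return K,R,t
def plane(n,p,z):
    K,R,t=cam(n);d=R.T@np.linalg.solve(K,[p[0],p[1],1]);o=-R.T@t;return o+d*(z-o[2])/d[2]
def tri(a,b):
    P=[]
    for n in("top","scene"):
        K,R,t=cam(n);P.append(K@np.c_[R,t])
    X=cv2.triangulatePoints(P[0],P[1],np.float64(a).reshape(2,1),np.float64(b).reshape(2,1));return (X[:3]/X[3]).ravel()
E
python3 - <<'E'
from h import *
np.set_printoptions(precision=4,suppress=True)
T=lambda u,v:(180+(u+.5)/2.96-.5,110+(v+.5)/2.96-.5); S=lambda u,v:(200+(u+.5)/3.3-.5,120+(v+.5)/3.3-.5)
D={"L left":[(46.5,156),(46.5,206),(755,90),(722,63)],"L right":[(301,150),(301,196),(545,207),(513,173)],
"R left":[(507,150),(507,200),(345,305),(320,271)],"R right":[(758,156),(758,205),(70,440),(45,398)]}
for k,(a,b,c,d) in D.items():
    print(k,"far",plane("top",T(*a),.174),tri(T(*a),S(*c)),"near",plane("top",T(*b),.174),tri(T(*b),S(*d)))
for k,p,z in [("Lframe l",(122,170),.182),("Lframe r",(239,170),.182),("Rframe l",(581,170),.182),("Rframe r",(697,170),.182),("L mouth l",(111,293),.13),("L mouth r",(251,293),.13),("R mouth l",(551,293),.13),("R mouth r",(707,293),.13),("jar",(430,200),.068),("Lplate a",(60,179),.174),("Lplate b",(295,171),.174),("Rplate a",(515,173),.174),("Rplate b",(750,179),.174)]:
    print(k,plane("top",T(*p),z))
for k,p,z in [("square",(470,230),.07),("disc",(459,154),.014),("brush tip",(196,221),.01),("vise handle end",(82,245),.12),("vise near",(140,215),.12),("tubeR",(430,257),.09)]: print(k,plane("top",p,z))
E
```

```text
L left far [0.602  0.3112 0.174 ] [0.6027 0.3122 0.1704] near [0.5583 0.3097 0.174 ] [0.5599 0.3127 0.1637]
L right far [0.61   0.0905 0.174 ] [0.6115 0.0919 0.1685] near [0.5696 0.0898 0.174 ] [0.5705 0.0905 0.1685]
R left far [ 0.6121 -0.0888  0.174 ] [ 0.6126 -0.0886  0.1723] near [ 0.5682 -0.089   0.174 ] [ 0.5703 -0.0883  0.1643]
R right far [ 0.6095 -0.3081  0.174 ] [ 0.6102 -0.3084  0.1711] near [ 0.5664 -0.3076  0.174 ] [ 0.5674 -0.3093  0.1667]
Lframe l [0.5894 0.2439 0.182 ]
Lframe r [0.5906 0.1431 0.182 ]
Rframe l [ 0.5941 -0.1523  0.182 ]
Rframe r [ 0.5953 -0.2529  0.182 ]
L mouth l [0.4861 0.2607 0.13  ]
L mouth r [0.4875 0.1359 0.13  ]
R mouth l [ 0.4905 -0.1324  0.13  ]
R mouth r [ 0.492  -0.2725  0.13  ]
jar [ 0.581 -0.025  0.068]
Lplate a [0.582  0.2988 0.174 ]
Lplate b [0.5915 0.0954 0.174 ]
Rplate a [ 0.592  -0.0959  0.174 ]
Rplate b [ 0.5892 -0.3009  0.174 ]
square [ 0.438  -0.4288  0.07  ]
disc [ 0.6613 -0.4196  0.014 ]
brush tip [0.4567 0.345  0.01  ]
vise handle end [0.3868 0.6157 0.12  ]
vise near [0.4676 0.4668 0.12  ]
tubeR [ 0.3634 -0.3117  0.09  ]
```

Request:
{"fn": "move_arm", "kwargs": {
  "increments": [0, 0, 0, -0.04, 0, 0, 0, 7, 0, 0, -0.08, 0, 0, 0, 14, 0, 0, -0.1, 0, -0.02, 0, 21, 0, 0, -0.1, 0.006, -0.06, 0, 28, 0, 0, -0.1, 0.012, -0.1, 0, 35, 0, 0, -0.1, 0.018, -0.14, 0, 42, 0, 0, -0.1, 0.024, -0.18, 0, 48, 0, 0, -0.1, 0.03, -0.22, 0, 54, 0, 0, -0.1, 0.036, -0.26, 0, 60, 0, 0, -0.1, 0.042, -0.3, 0, 66, 0, 0, -0.1, 0.048, -0.34, 0, 66, 0, 0, -0.1, 0.054, -0.37, 0]
}}

```text
time_s: 1.1
tcp_pos: [0.5567, 0.3922, 0.3295]
ee_rot: [[-0.001, -0.999, -0.036], [-0.001, -0.036, 0.999], [-1.0, 0.001, -0.001]]
wrist_force: [-0.2, 0.7, 0.6]
gripper_width: 0.17
```

Request:
{"fn": "move_arm", "kwargs": {
  "increments": [0, 0, 0, 0, 0, 0, 0, 0, 0, 0, 0, 0, 0, 0]
}}

```text
time_s: 1.27
tcp_pos: [0.5557, 0.3928, 0.3291]
ee_rot: [[-0.002, -0.999, -0.038], [-0.001, -0.038, 0.999], [-1.0, 0.002, -0.001]]
wrist_force: [0.3, -0.0, -0.5]
gripper_width: 0.037
```

Run:
```python
from h import *
s=r.sense(); print(s)
for n in("scene","top"): cv2.imwrite(f"pics/{n}1.png",r.capture(n)[:,:,::-1])
a=cv2.imread("pics/scene1.png")[20:260,250:570];b=cv2.imread("pics/top1.png")[60:300,50:370]
cv2.imwrite("pics/c1.png",np.hstack([cv2.resize(x,(400,300)) for x in(a,b)]))
```

```text
{'time_s': 1.2667, 'joints': array([ 4.88250394e+01,  2.54345542e+01,  1.95617087e+01, -2.57712945e-02,
       -8.42555203e+01, -4.66513495e+01]), 'joint_velocities': array([ 2.7488613 , -1.25832267, -0.6686015 , -0.38218332,  0.02675322,
       -0.1654482 ]), 'effort': array([-1.25164568e+00, -4.29969335e+01,  2.02236700e+01,  4.63721305e+00,
       -3.56340583e-02,  2.64057593e-02]), 'tcp_pos': array([0.55570219, 0.39281229, 0.32905612]), 'ee_rot': array([[-0.00181185, -0.99928048, -0.03788465],
       [-0.00139171, -0.03788216,  0.99928124],
       [-0.99999739,  0.00186327, -0.00132207]]), 'wrist_force': array([ 0.34260117, -0.04236986, -0.52681803]), 'moment': array([ 0.11557264, -0.00242708, -0.00907363]), 'gripper_width': 0.03669615412865962}
```

View pics/c1.png

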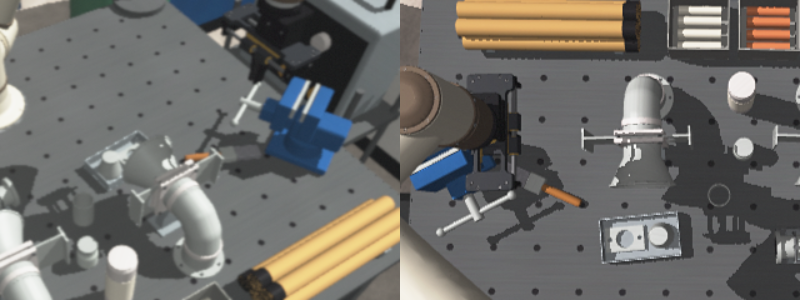

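The gripper is turned with its jaws along x, and its body sits above the left plate's outer side (at about (126,180) in the full top image). The way down outside the left flange is clear, so I'll descend there.

Request:
{"fn": "move_arm", "kwargs": {
  "increments": [0, 0, 0, 0.0, -0.01, -0.02, 0, 0, 0, 0, 0.03, -0.022, -0.044, 0, 0, 0, 0, 0.06, -0.022, -0.044, 0, 0, 0, 0, 0.09, -0.022, -0.044, 0, 0, 0, 0, 0.12, -0.022, -0.044, 0, 0, 0, 0, 0.15, -0.022, -0.044, 0, 0, 0, 0, 0.17, -0.022, -0.044, 0, 0, 0, 0, 0.18, -0.022, -0.044, 0, 0, 0, 0, 0.18, -0.022, -0.044, 0]
}}

```text
time_s: 2.12
tcp_pos: [0.5762, 0.3514, 0.148]
ee_rot: [[-0.004, -0.999, -0.043], [-0.003, -0.043, 0.999], [-1.0, 0.004, -0.003]]
wrist_force: [0.0, -0.3, -0.0]
gripper_width: 0.003
```

Run:
```python
from h import *
s=r.sense(); print(s['tcp_pos'],s['wrist_force'],s['joints'])
for n in("scene","top"): cv2.imwrite(f"pics/{n}2.png",r.capture(n)[:,:,::-1])
a=cv2.imread("pics/scene2.png")[80:260,310:550];b=cv2.imread("pics/top2.png")[110:260,120:320]
cv2.imwrite("pics/c2.png",np.hstack([cv2.resize(x,(400,300)) for x in(a,b)]))
```

```text
[0.57623641 0.35138726 0.14798956] [ 0.00911761 -0.33055705 -0.01375812] [ 4.50563630e+01  3.04730383e+01  2.02414791e+00 -3.53677871e-02
 -6.18437800e+01 -4.25845511e+01]
```

View pics/c2.png

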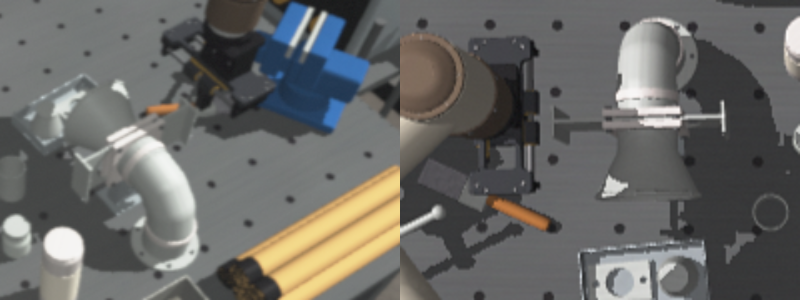

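The fingertips are outside the left end flange and clear of it. I'll start a slow push.

Request:
{"fn": "move_arm", "kwargs": {
  "increments": [0, 0, 0, -0.004, -0.002, -0.008, 0, 0, 0, 0, -0.004, -0.004, -0.014, 0, 0, 0, 0, -0.004, -0.004, -0.018, 0, 0, 0, 0, -0.004, -0.004, -0.021, 0, 0, 0, 0, -0.004, -0.004, -0.024, 0, 0, 0, 0, -0.004, -0.004, -0.027, 0, 0, 0, 0, -0.004, -0.004, -0.03, 0, 0, 0, 0, -0.004, -0.004, -0.033, 0, 0, 0, 0, -0.004, -0.004, -0.036, 0, 0, 0, 0, -0.004, -0.004, -0.039, 0, 0, 0, 0, -0.004, -0.004, -0.042, 0, 0, 0, 0, -0.004, -0.004, -0.045, 0]
}}

```text
time_s: 3.22
tcp_pos: [0.5842, 0.3065, 0.1547]
ee_rot: [[0.001, -0.999, -0.041], [0.001, -0.041, 0.999], [-1.0, -0.001, 0.001]]
wrist_force: [-1.2, 3.2, 1.3]
gripper_width: 0.009
```

Request:
{"fn": "move_arm", "kwargs": {
  "increments": [0, 0, 0, 0, 0, -0.003, 0, 0, 0, 0, 0, 0, -0.006, 0, 0, 0, 0, 0, 0, -0.009, 0, 0, 0, 0, 0, 0, -0.012, 0, 0, 0, 0, 0, 0, -0.015, 0, 0, 0, 0, 0, 0, -0.018, 0, 0, 0, 0, 0, 0, -0.02, 0, 0, 0, 0, 0, 0, -0.022, 0, 0, 0, 0, 0, 0, -0.023, 0, 0, 0, 0, 0, 0, -0.024, 0]
}}

```text
time_s: 4.05
tcp_pos: [0.5853, 0.2823, 0.1547]
ee_rot: [[0.0, -0.999, -0.041], [0.0, -0.041, 0.999], [-1.0, -0.0, 0.0]]
wrist_force: [-0.4, 3.1, 2.2]
gripper_width: 0.004
```

Run:
```python
from h import *
s=r.sense(); print(s['tcp_pos'],s['wrist_force'])
for n in("scene","top"): cv2.imwrite(f"pics/{n}3.png",r.capture(n)[:,:,::-1])
a=cv2.imread("pics/scene3.png")[80:260,310:550];b=cv2.imread("pics/top3.png")[110:260,120:320]
cv2.imwrite("pics/c3.png",np.hstack([cv2.resize(x,(400,300)) for x in(a,b)]))
```

```text
[0.58526617 0.28227319 0.15466873] [-0.44791726  3.11720725  2.16640353]
```

View pics/c3.png

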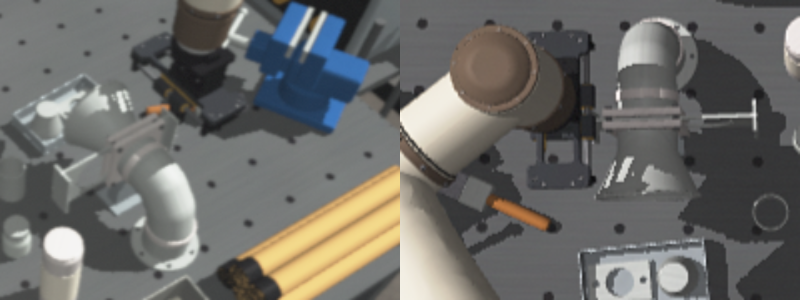

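The left plate is sliding: its right end is now at crop (755,115). I'll go on in 1 mm rows up to the stop.

Request:
{"fn": "move_arm", "kwargs": {
  "increments": [0, 0, 0, 0, 0, -0.001, 0, 0, 0, 0, 0, 0, -0.002, 0, 0, 0, 0, 0, 0, -0.003, 0, 0, 0, 0, 0, 0, -0.004, 0, 0, 0, 0, 0, 0, -0.005, 0, 0, 0, 0, 0, 0, -0.005, 0]
}}

```text
time_s: 4.65
tcp_pos: [0.5855, 0.2772, 0.1546]
ee_rot: [[0.0, -0.999, -0.041], [-0.0, -0.041, 0.999], [-1.0, -0.0, -0.0]]
wrist_force: [0.7, 2.6, 1.1]
gripper_width: 0.007
```

Request:
{"fn": "move_arm", "kwargs": {
  "increments": [0, 0, 0, 0, 0, -0.001, 0, 0, 0, 0, 0, 0, -0.002, 0, 0, 0, 0, 0, 0, -0.002, 0]
}}

```text
time_s: 4.9
tcp_pos: [0.5855, 0.2769, 0.1546]
ee_rot: [[0.001, -0.999, -0.041], [0.003, -0.041, 0.999], [-1.0, -0.001, 0.003]]
wrist_force: [0.1, 6.6, 1.9]
gripper_width: 0.006
```

Request:
{"fn": "move_arm", "kwargs": {
  "increments": [0, 0, 0, 0, 0, -0.001, 0, 0, 0, 0, 0, 0, -0.001, 0]
}}

```text
time_s: 5.07
tcp_pos: [0.5855, 0.2769, 0.1547]
ee_rot: [[0.002, -0.999, -0.042], [0.004, -0.042, 0.999], [-1.0, -0.002, 0.004]]
wrist_force: [-1.0, 9.8, 2.1]
gripper_width: 0.007
```

The tip stopped at y=0.277 and the force rose from 3 to 10 N, so that is the hard stop. I'll back off, lift and look.

Request:
{"fn": "move_arm", "kwargs": {
  "increments": [0, 0, 0, 0, 0, 0.01, 0, 0, 0, 0, 0, 0, 0.03, 0, 0, 0, 0, 0, 0, 0.05, 0, 0, 0, 0, -0.03, 0, 0.05, 0, 0, 0, 0, -0.07, 0, 0.05, 0, 0, 0, 0, -0.11, 0, 0.05, 0, 0, 0, 0, -0.15, 0, 0.05, 0, 0, 0, 0, -0.18, 0, 0.05, 0, 0, 0, 0, -0.18, 0, 0.02, 0, 3, 0, 0, -0.18, 0, -0.02, 0, 3, 0, 0, -0.18, 0, -0.06, 0, 3, 0, 0, -0.18, 0, -0.1, 0]
}}

```text
time_s: 6.07
tcp_pos: [0.5892, 0.1744, 0.3341]
ee_rot: [[-0.001, -1.0, 0.009], [-0.001, 0.009, 1.0], [-1.0, 0.001, -0.001]]
wrist_force: [0.2, 0.0, 0.3]
gripper_width: 0.002
```

Request:
{"fn": "move_arm", "kwargs": {
  "increments": [0, 0, 0, 0, 0, -0.04, 0, 0, 0, 0, 0, 0, -0.08, 0, 0, 0, 0, 0, 0, -0.12, 0, 0, 0, 0, 0, 0, -0.16, 0, 0, 0, 0, 0, 0, -0.2, 0, 0, 0, 0, 0, 0, -0.24, 0, 0, 0, 0, 0, 0, -0.28, 0, 0, 0, 0, 0, 0, -0.32, 0, 0, 0, 0, 0, 0, -0.36, 0, 0, 0, 0, 0, 0, -0.4, 0, 0, 0, 0, 0, 0, -0.44, 0, 0, 0, 0, 0, 0, -0.48, 0]
}}

```text
time_s: 7.07
tcp_pos: [0.5845, -0.3065, 0.334]
ee_rot: [[-0.002, -1.0, 0.011], [0.0, 0.011, 1.0], [-1.0, 0.002, 0.0]]
wrist_force: [1.3, -0.8, -0.1]
gripper_width: 0.003
```

Request:
{"fn": "move_arm", "kwargs": {
  "increments": [0, 0, 0, 0, 0, -0.03, 0, 0, 0, 0, 0, 0, -0.03, 0, 0, 0, 0, 0, 0, -0.03, 0]
}}

```text
time_s: 7.32
tcp_pos: [0.584, -0.3363, 0.3328]
ee_rot: [[-0.003, -1.0, 0.014], [0.001, 0.014, 1.0], [-1.0, 0.003, 0.001]]
wrist_force: [0.7, 0.5, 0.3]
gripper_width: 0.007
```

Run:
```python
from h import *
s=r.sense(); print(s['tcp_pos'],s['wrist_force'],s['joints'],s['ee_rot'])
for n in("scene","top"): cv2.imwrite(f"pics/{n}4.png",r.capture(n)[:,:,::-1])
a=cv2.imread("pics/scene4.png")[80:300,140:460];b=cv2.imread("pics/top4.png")[110:260,180:500]
cv2.imwrite("pics/c4.png",np.vstack([cv2.resize(x,(600,int(x.shape[0]*600/320))) for x in(a[20:180],b)]))
```

```text
[ 0.58403031 -0.33630267  0.33278753] [0.73106198 0.50223491 0.30681958] [-1.62172224e+01  2.46987520e+01  1.89048919e+01  2.56140654e-03
 -8.43930732e+01  1.54363839e+01] [[-3.14520189e-03 -9.99902234e-01  1.36246391e-02]
 [ 8.68456154e-04  1.36219701e-02  9.99906840e-01]
 [-9.99994677e-01  3.15674128e-03  8.25527402e-04]]
```

View pics/c4.png

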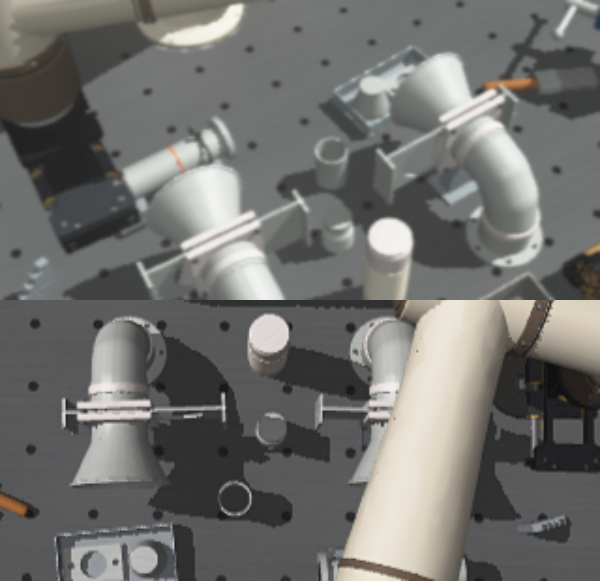

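The left plate is now far to the right, with its left flange close to the frame (62,412) and its right end at (223,408). Nothing else has moved. Next I'll descend outside the right gate's right end.

Request:
{"fn": "move_arm", "kwargs": {
  "increments": [0, 0, 0, 0, -0.004, -0.016, 0, 0, 0, 0, 0.03, -0.004, -0.016, 0, 0, 0, 0, 0.06, -0.004, -0.016, 0, 0, 0, 0, 0.09, -0.004, -0.016, 0, 0, 0, 0, 0.12, -0.004, -0.016, 0, 0, 0, 0, 0.15, -0.004, -0.016, 0, 0, 0, 0, 0.17, -0.004, -0.016, 0, 0, 0, 0, 0.18, -0.004, -0.016, 0, 0, 0, 0, 0.18, -0.004, -0.016, 0]
}}

```text
time_s: 8.17
tcp_pos: [0.587, -0.3493, 0.1521]
ee_rot: [[-0.005, -1.0, 0.009], [0.002, 0.009, 1.0], [-1.0, 0.005, 0.002]]
wrist_force: [-0.2, 0.2, 1.3]
gripper_width: 0.004
```

Run:
```python
from h import *
s=r.sense(); print(s['tcp_pos'],s['wrist_force'])
for n in("scene","top"): cv2.imwrite(f"pics/{n}5.png",r.capture(n)[:,:,::-1])
a=cv2.imread("pics/scene5.png")[140:290,130:330];b=cv2.imread("pics/top5.png")[110:260,320:520]
cv2.imwrite("pics/c5.png",np.hstack([cv2.resize(x,(400,300)) for x in(a,b)]))
```

```text
[ 0.5869953  -0.34934468  0.15206727] [-0.23033033  0.19021732  1.3017804 ]
```

View pics/c5.png

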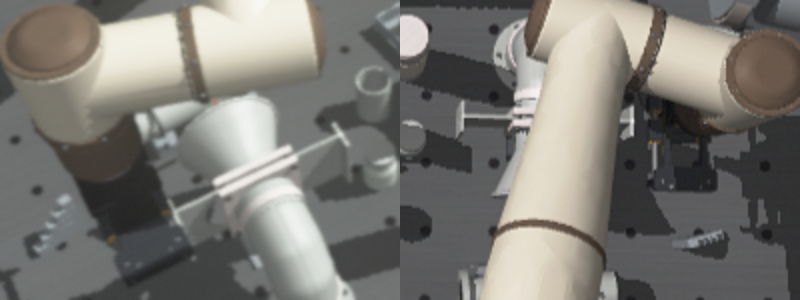

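The fingers are outside the right flange, clear of it and of the square. I'll push slowly to +y.

Request:
{"fn": "move_arm", "kwargs": {
  "increments": [0, 0, 0, -0.002, 0, 0.008, 0, 0, 0, 0, -0.002, 0, 0.014, 0, 0, 0, 0, -0.002, 0, 0.018, 0, 0, 0, 0, -0.002, 0, 0.021, 0, 0, 0, 0, -0.002, 0, 0.024, 0, 0, 0, 0, -0.002, 0, 0.027, 0, 0, 0, 0, -0.002, 0, 0.03, 0, 0, 0, 0, -0.002, 0, 0.033, 0, 0, 0, 0, -0.002, 0, 0.036, 0, 0, 0, 0, -0.002, 0, 0.039, 0, 0, 0, 0, -0.002, 0, 0.042, 0, 0, 0, 0, -0.002, 0, 0.045, 0]
}}

```text
time_s: 9.27
tcp_pos: [0.5882, -0.3067, 0.1567]
ee_rot: [[0.0, -1.0, 0.012], [-0.001, 0.012, 1.0], [-1.0, -0.0, -0.0]]
wrist_force: [-0.6, -3.5, -0.0]
gripper_width: 0.002
```

Request:
{"fn": "move_arm", "kwargs": {
  "increments": [0, 0, 0, 0, 0, 0.003, 0, 0, 0, 0, 0, 0, 0.006, 0, 0, 0, 0, 0, 0, 0.008, 0, 0, 0, 0, 0, 0, 0.01, 0, 0, 0, 0, 0, 0, 0.011, 0, 0, 0, 0, 0, 0, 0.012, 0]
}}

```text
time_s: 9.77
tcp_pos: [0.5885, -0.2944, 0.1567]
ee_rot: [[0.001, -1.0, 0.011], [-0.0, 0.011, 1.0], [-1.0, -0.001, -0.0]]
wrist_force: [0.4, -2.4, 1.4]
gripper_width: 0.006
```

Request:
{"fn": "move_arm", "kwargs": {
  "increments": [0, 0, 0, 0, 0, 0.001, 0, 0, 0, 0, 0, 0, 0.002, 0, 0, 0, 0, 0, 0, 0.003, 0, 0, 0, 0, 0, 0, 0.004, 0, 0, 0, 0, 0, 0, 0.005, 0, 0, 0, 0, 0, 0, 0.005, 0]
}}

```text
time_s: 10.27
tcp_pos: [0.5886, -0.2893, 0.1567]
ee_rot: [[0.001, -1.0, 0.011], [-0.0, 0.011, 1.0], [-1.0, -0.001, -0.0]]
wrist_force: [0.6, -3.1, 1.0]
gripper_width: 0.001
```

Request:
{"fn": "move_arm", "kwargs": {
  "increments": [0, 0, 0, 0, 0, 0.001, 0, 0, 0, 0, 0, 0, 0.002, 0, 0, 0, 0, 0, 0, 0.003, 0, 0, 0, 0, 0, 0, 0.003, 0]
}}

```text
time_s: 10.6
tcp_pos: [0.5886, -0.2869, 0.1567]
ee_rot: [[0.001, -1.0, 0.011], [-0.001, 0.011, 1.0], [-1.0, -0.001, -0.001]]
wrist_force: [2.2, -4.2, 0.4]
gripper_width: 0.003
```

Request:
{"fn": "move_arm", "kwargs": {
  "increments": [0, 0, 0, 0, 0, 0.001, 0, 0, 0, 0, 0, 0, 0.002, 0, 0, 0, 0, 0, 0, 0.002, 0]
}}

```text
time_s: 10.85
tcp_pos: [0.5886, -0.2868, 0.1568]
ee_rot: [[0.001, -1.0, 0.012], [-0.004, 0.012, 1.0], [-1.0, -0.001, -0.004]]
wrist_force: [2.5, -11.3, -0.0]
gripper_width: 0.008
```

Request:
{"fn": "move_arm", "kwargs": {
  "increments": [0, 0, 0, 0, 0, 0.001, 0, 0, 0, 0, 0, 0, 0.001, 0]
}}

```text
time_s: 11.02
tcp_pos: [0.5886, -0.2867, 0.1568]
ee_rot: [[0.001, -1.0, 0.012], [-0.005, 0.012, 1.0], [-1.0, -0.001, -0.005]]
wrist_force: [2.9, -14.3, -1.8]
gripper_width: 0.005
```

The right gate has reached its stop as well: y holds at -0.287 while the force rises to 14 N. I'll retreat and raise the arm clear of the view.

Request:
{"fn": "move_arm", "kwargs": {
  "increments": [0, 0, 0, 0, 0, -0.01, 0, 0, 0, 0, 0, 0, -0.03, 0, 0, 0, 0, 0, 0, -0.05, 0, 0, 0, 0, -0.03, 0, -0.05, 0, 0, 0, 0, -0.07, 0, -0.05, 0, 0, 0, 0, -0.11, 0, -0.05, 0, 0, 0, 0, -0.15, 0, -0.05, 0, 0, 0, 0, -0.19, 0.02, -0.07, 0, 0, 0, 0, -0.2, 0.05, -0.1, 0, 0, 0, 0, -0.2, 0.08, -0.13, 0, 0, 0, 0, -0.2, 0.11, -0.16, 0, 0, 0, 0, -0.2, 0.14, -0.19, 0]
}}

```text
time_s: 12.02
tcp_pos: [0.4515, -0.4646, 0.3561]
ee_rot: [[-0.001, -1.0, 0.009], [0.004, 0.009, 1.0], [-1.0, 0.001, 0.003]]
wrist_force: [-0.0, -0.6, -0.9]
gripper_width: 0.006
```

Request:
{"fn": "move_arm", "kwargs": {
  "increments": [0, 0, 0, 0, 0.03, -0.03, 0, 0, 0, 0, 0, 0.06, -0.05, 0, 0, 0, 0, 0, 0.09, -0.07, 0, 0, 0, 0, 0, 0.11, -0.08, 0, 0, 0, 0, 0, 0.13, -0.09, 0, 0, 0, 0, 0, 0.13, -0.09, 0, 0, 0, 0, 0, 0.13, -0.09, 0]
}}

```text
time_s: 12.6
tcp_pos: [0.321, -0.5532, 0.3557]
ee_rot: [[-0.001, -1.0, 0.013], [0.003, 0.013, 1.0], [-1.0, 0.001, 0.003]]
wrist_force: [0.0, 0.6, 0.5]
gripper_width: 0.004
```

Run:
```python
from h import *
s=r.sense(); print(s['tcp_pos'],s['wrist_force'],s['time_s'])
for n in("scene","top"): cv2.imwrite(f"pics/{n}6.png",r.capture(n)[:,:,::-1])
a=cv2.imread("pics/scene6.png")[100:260,140:460];b=cv2.imread("pics/top6.png")[110:260,180:500]
cv2.imwrite("pics/c6.png",np.vstack([cv2.resize(x,(600,int(x.shape[0]*600/320)),interpolation=cv2.INTER_CUBIC) for x in(a,b)]))
```

```text
[ 0.32101964 -0.55318155  0.35566469] [0.03221259 0.57467197 0.53078   ] 12.6
```

View pics/c6.png

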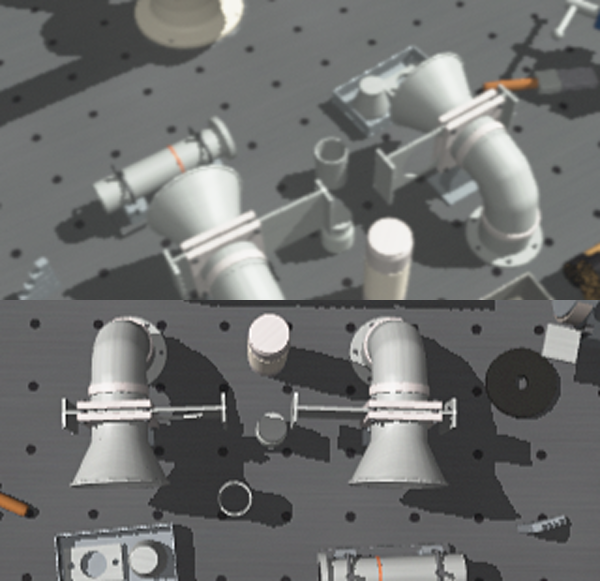

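View pics/top6.png

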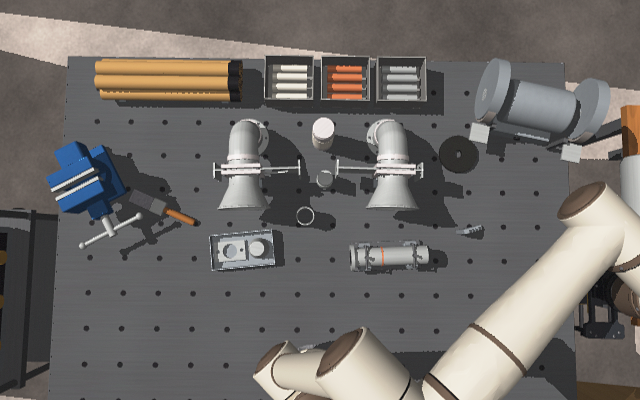

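Run:
```python
from h import *
T=lambda u,v:(180+(u+.5)/1.875-.5,110+(v-300+.5)/1.875-.5)
P=lambda u,z:plane("top",T(u,410),z)[1]
for n,l,r_,a,b in(("L",63,225,78,151),("R",293,456,369,442)):
    c=(P(a,.182)+P(b,.182))/2
    print(n,"left-axis",P(l,.174)-c,"axis-right",c-P(r_,.174))
a=cv2.imread("pics/top0.png").astype(int);b=cv2.imread("pics/top6.png").astype(int)
for k,(x0,y0,x1,y1) in dict(jar=(315,168,334,188),tray=(205,225,285,275),offcut=(295,205,316,227),spray=(310,115,338,152),square=(455,222,486,238),disc=(440,135,480,172),brush=(125,185,200,225)).items(): print(k,abs(a-b)[y0:y1,x0:x1].mean())
```

```text
L left-axis 0.07165500726091045 axis-right 0.15009718283633183
R left-axis 0.1533279328518232 axis-right 0.07102631116763083
jar 41.40350877192982
tray 3.2395
offcut 2.186147186147186
spray 2.865830115830116
square 2.6048387096774195
disc 1.9038288288288288
brush 2.2332222222222224
```

The ends read 72/150 mm (left, shut) and 153/71 mm (right, open), as wanted. The jar patch differs between pictures, so I'll check whether that is just the plate's shadow.

Run:
```python
from h import *
L=[cv2.resize(cv2.imread(f"pics/{n}{i}.png")[y:y+50,x:x+60],(390,280),interpolation=cv2.INTER_CUBIC) for n,x,y in(("top",300,155),("scene",290,195)) for i in(0,6)]
cv2.imwrite("pics/jar.png",np.vstack([np.hstack(L[:2]),np.hstack(L[2:])]))
```

```text
(no output)
```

View pics/jar.png

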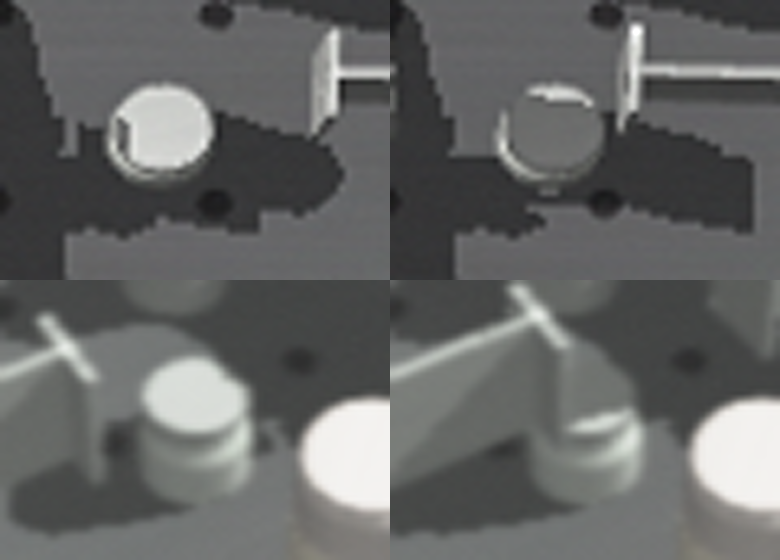

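The jar is in the same place in both views, at crop (160,130) before and (550,130)-390 after. Only the plate's shadow now falls on it. I'll hand in.

```bash
python3 -c "
from station import r
print(r.finish_job())"
```

```text
the job is handed in; nothing more can be done
None
```

Both gates are set and the job is handed in: the right gate, whose hood faces the tube, is fully open, and the left gate is fully shut.

- **How:** I pushed each plate slowly by its end flange with closed fingertips. Friction read about 3 N. I stopped once the plate held still while the force rose, to about 10 N on the left gate and 14 N on the right.
- **Left gate, final check:** its ends measured 72 mm left and 150 mm right of the duct axis; shut should be 72 and 152.
- **Right gate, final check:** its ends measured 153 mm left and 71 mm right; open should be 152 and 72.
- **Loose items:** everything stayed where it was. A picture comparison flagged the jar, but a closer look in both views showed only the plate's new shadow on it.
- **Finish:** the arm was well clear of everything at hand-in, about 12.7 s into the job.

No check failed or disagreed beyond the 1–2 mm measuring error.

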